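Square up the reagent jars with a ruler

ROBOT

A 6-joint arm with a two-finger parallel gripper is mounted at the origin on the work surface. World frame = base frame: x ahead of the robot, y to its left, z up, the work surface at z = 0. Lengths are in m, angles in rad, forces in N, time in s.
With the tool pointing down it reaches from about 0.25 to 0.725 m from the base axis. Payload 9.7 kg.
Tool frame: the origin (TCP) lies on the mounting face of the last link; the fingertips stand 173 mm ahead of it and the grasp point (between the pads) lies 155 mm ahead of it; z points along the fingers, x is the direction in which the jaws open and shut, and the axes are right-handed (so a half turn about z gives the same grasp; the last joint's range is limited). The gripper opens to 85 mm and grips with 20 to 120 N. Pads are 22 mm wide; open, the fingers measure 114 mm over their backs; the gripper's body (76 mm by 85 mm) begins 54 mm behind the grasp point. The pads swing forward as they close: fully open they stand 13 mm farther back than shut.
Start: joints at [1.333, 0.087, 0.176, 1.66, 0, 1.571], TCP at [0.13, 0.535, 0.405] pointing down, gripper open.
Joint ranges: [-3.13, 3.13], [-0.85, 1.81], [-1.15, 1.24], [-2.2, 2.28], [-1.44, 1.52], [-3.14, 3.14]. Speed limits (rad/s): [2.22, 2.22, 2.57, 3.14, 3.14, 3.14].

INTERFACE

Orientations are given as a 3x3 rotation matrix whose columns are the frame's x, y, z axes.
In Python, from cell import readout, read_camera, arm, boxes_of, masks_of, landmark_of gives the robot as it stands.
- The arm moves only by the tool jog_arm, never from a script. Its argument "steps" is a list of rows, each a list of 7 numbers: the shift along the tool's x, y, z in units of 25 mm (1.0 is 25 mm), then the turn, a rotation vector about the tool's x, y, z in units of 5 degrees (1.0 is 5 degrees), then the opening, from 0 (shut) to 1 (fully open). A call has 1 to 8 rows; each row is the pose to reach, as a shift and turn from the pose commanded when the call began, along the tool's axes at that moment; what a row does not reach only later rows make up. A row lasts 1/10 s, in which the tool goes at most 50 mm and 8.59 degrees, less where a joint would pass 70% of its speed; a pose out of reach is approached as far as the arm can. A call with a gripper value outside its range is refused whole. The fingers move at their own pace and stop on an object; "grip_force" is the grip in N (left out, the last holds). Time passes only in rows, so rows that repeat a pose let the fingers close. It gives the time, the measured TCP pose, the force and the opening at its end, in the units of the state.
- readout.state(): the state, without advancing time (a new reading comes with each control period).
- read_camera(name): name is "scene" or "top" or "wrist"; returns a dict with "color" (420x560x3 uint8, red, green, blue), "depth" (420x560 float32, m along the optical axis (not along the pixel's ray), 0 where there is no reading), "fx", "fy", "cx", "cy" (pixels), "rvec" (rotation vector, rad) and "tvec" (3), from world to camera coordinates, as OpenCV has them; the wrist camera has in their place "mount" (4x4, takes a point from camera to tool coordinates, whose origin is the TCP and whose axes are the tool frame's). Camera axes: x right, y down, z forward; pixel columns grow to the right and rows downward; lengths in m; the calibration is good to about 2 mm. The wrist camera is an equidistant fisheye: a pixel r from the principal point sees the ray r / f radians off the axis. A picture is of the moment at which its call begins: read the wrist's pose just before it.
- arm.close_job(): hands the job in, once; it reports no verdict.
Trained networks look in a picture, given as the dict that the camera call returned (one of the last four; its "shot" number tells which), for a name from the list of things; names that differ only in an ending like _2 or _b are one class to them, and where a whole thing is asked for, a point or a joint stands for the part that bears it (a point fixed in the world has none). Each returns a list of dicts, best first, with "conf" (0 to 1); they miss things now and then, are a little off and sometimes report something else, mostly with a low value. They report only what shows in the picture. A call takes as long as a camera call.
- boxes_of(picture, label): "uv" ([column, row] in pixels, amid what is visible of it).
- masks_of(picture, label): "region" (420x560 bool, what is visible of it) and "uv" ([column, row] in pixels, amid what is visible of it).
- landmark_of(picture, label): "uv" ([column, row] in pixels: a listed point, or the origin of a listed thing).
The state is a dict: "clock": time; "qpos": joint angles; "qvel": joint speeds; "joint_efforts": joint torques, N m; "tool_pos": TCP position; "tcp_rot": TCP orientation; "wrist_force": force on the tool from outside, world axes, zero at the start; "torque": the same for the moment, N m; "finger_gap": finger opening in m.
Only numpy, scipy, OpenCV 4.12 (cv2) and the standard library are available. Lean on these libraries where they do the work, as an engineer would, in place of code of your own. Each camera call takes 0.05 s, during which the arm holds its last target.

TASK

Take the ruler by its grip bar and, with its straight edge, push the five amber jars on the white stand back into one straight row, pressing gently for a moment so that every jar is seated against the lip at the back at the same time. Then draw the ruler off and lay it flat on the bench. Keep the jars upright, move them with nothing but the ruler, and leave the meter and the two big bottles alone.

Things in the scene. Friction and masses are not known exactly. Their poses are not given: they have to be found in the camera images.
- ruler_grip (a point): Aluminium safety ruler, flat on the bench at its left or right side, blade down: blade 320 x 64 x 6 mm, 0.32 kg, with an upright black grip bar along it (14 mm thick, 160 mm long, top 44 mm above the blade's underside). This point: middle of the grip bar, 31 mm above the underside, near the centre of mass. Axes: y along the ruler, x across it towards the front (working) edge, z up.
- ruler_edge (a point): Middle of the ruler's straight front (working) edge, half-way up the 6 mm blade; axes as ruler_grip. It is 52 mm from ruler_grip in +x (the blunt rear edge is 12 mm from ruler_grip in -x). The front edge bears a bright steel strip and graduation marks.
- stand: White reagent stand, fixed to the bench: a level flat board 360 mm long (y), 160 mm deep (x), 18 mm thick, its top 43 mm above the bench, on four feet; open in front and at the ends. Origin: under its middle, at bench level. Axes: x away from the robot, y along it, z up.
- lip: Low aluminium stop lip along the back of the stand: 360 mm long, 14 mm high above the board, 4 mm thick. Rigid, but only pressed into a groove: it must bear no more than 10 N in all; about 1.5 N on each jar seats the row. Origin: middle of its front face (towards the jars), level with the board's top, 66 mm in +x from the stand's middle. Axes: x square to the lip, away from the robot; y along it; z up.
- jar1_mid (a point): Squat amber glass jar, white screw cap, paper label with an orange band; 46 mm across, 76 mm tall, 0.09 to 0.29 kg (part full). Stands loose on the stand (friction 0.26 to 0.44), 20 to 75 mm short of the lip, 2 mm or more from its neighbours. Straight sides up to 52 mm. This point: its centre, half-way up (38 mm); z up. Touching the lip, it is 23 mm in front of the lip's face.
- jar2_mid (a point): Squat amber glass jar, white screw cap, paper label with a blue band; 46 mm across, 76 mm tall, 0.09 to 0.29 kg (part full). Stands loose on the stand (friction 0.26 to 0.44), 20 to 75 mm short of the lip, 2 mm or more from its neighbours. Straight sides up to 52 mm. This point: its centre, half-way up (38 mm); z up. Touching the lip, it is 23 mm in front of the lip's face.
- jar3_mid (a point): Squat amber glass jar, white screw cap, paper label with an orange band; 46 mm across, 76 mm tall, 0.09 to 0.29 kg (part full). Stands loose on the stand (friction 0.26 to 0.44), 20 to 75 mm short of the lip, 2 mm or more from its neighbours. Straight sides up to 52 mm. This point: its centre, half-way up (38 mm); z up. Touching the lip, it is 23 mm in front of the lip's face.
- jar4_mid (a point): Squat amber glass jar, white screw cap, paper label with a green band; 46 mm across, 76 mm tall, 0.09 to 0.29 kg (part full). Stands loose on the stand (friction 0.26 to 0.44), 20 to 75 mm short of the lip, 2 mm or more from its neighbours. Straight sides up to 52 mm. This point: its centre, half-way up (38 mm); z up. Touching the lip, it is 23 mm in front of the lip's face.
- jar5_mid (a point): Squat amber glass jar, white screw cap, paper label with a blue band; 46 mm across, 76 mm tall, 0.09 to 0.29 kg (part full). Stands loose on the stand (friction 0.26 to 0.44), 20 to 75 mm short of the lip, 2 mm or more from its neighbours. Straight sides up to 52 mm. This point: its centre, half-way up (38 mm); z up. Touching the lip, it is 23 mm in front of the lip's face.
- meter_mid (a point): Bystander: white hand-held meter with a yellow patch, 62 x 150 x 26 mm (x, y, z), lying on the bench on the side opposite to the ruler; its centre.
- brown_mid (a point): Bystander: tall amber bottle, 90 mm across, 205 mm tall, on the bench beyond one end of the stand; its centre.
- white_mid (a point): Bystander: white plastic bottle with a blue cap, 84 mm across, 170 mm tall, on the bench beyond the other end of the stand; its centre.

How it is judged:
By the outcome, as a careful person would: the job done as asked, in the order asked, and still so for the second after the job is handed in, with the robot touching nothing.
It also fails if it takes over 70 s, if anything falls off the work surface, if the arm or the gripper's body presses on something with over 40 N, if the wrist force passes 120 N, or if a joint passes its speed limit or range.

## Working session

There is one attempt and no reset: what is moved stays moved. The work goes in short steps, Python scripts to look and compute and a tool call to move; the robot and the scene stay as the last step left them, time stands still between calls to the robot, and variables do not carry over. Pictures are saved under pics/ and viewed, and the job is handed in when it is done.

Besides the shell and the picture viewer there is one more tool, called as name(argument=value, ...) on one line, values as JSON. jog_arm: Moves the arm, as the interface text tells. Its arguments: {"type":"object","properties":{"steps":{"type":"array","items":{"type":"array","items":{"type":"number"}}},"grip_force":{"type":"number"}},"required":["steps"]}

```bash
ls; mkdir -p pics
cat > h.py <<'E'
import numpy as np, cv2
from cell import readout, read_camera, arm, boxes_of, masks_of, landmark_of
def save(p,name): cv2.imwrite('pics/'+name+'.png',cv2.cvtColor(p['color'],cv2.COLOR_RGB2BGR))
def unproj(p,u,v,d=None):
    R,_=cv2.Rodrigues(np.array(p['rvec'],float)); t=np.array(p['tvec'],float).ravel()
    if d is None: d=p['depth'][int(round(v)),int(round(u))]
    c=np.array([(u-p['cx'])/p['fx']*d,(v-p['cy'])/p['fy']*d,d])
    return R.T@(c-t)
def atz(p,u,v,z):
    R,_=cv2.Rodrigues(np.array(p['rvec'],float)); t=np.array(p['tvec'],float).ravel()
    o=-R.T@t; r=R.T@np.array([(u-p['cx'])/p['fx'],(v-p['cy'])/p['fy'],1.])
    return o+r*(z-o[2])/r[2]
def cloud(p):
    R,_=cv2.Rodrigues(np.array(p['rvec'],float)); t=np.array(p['tvec'],float).ravel()
    v,u=np.mgrid[:420,:560]; d=p['depth']
    c=np.stack([(u-p['cx'])/p['fx']*d,(v-p['cy'])/p['fy']*d,d],-1)
    return (c-t)@R
E
python3 - <<'E'
from h import *
np.set_printoptions(precision=4,suppress=True)
s=readout.state(); print(s['clock'],s['tool_pos'],s['tcp_rot'],s['wrist_force'],s['finger_gap'])
for n in ('scene','top'):
    p=read_camera(n); save(p,n+'0')
    for l in ['ruler_grip','ruler_edge','stand','lip']+['jar%d_mid'%i for i in range(1,6)]+['meter_mid','brown_mid','white_mid']:
        r=landmark_of(p,l)
        print(n,l,[(np.round(q['uv'],1).tolist(),round(q['conf'],2)) for q in r][:5])
E
```

```text
pics
0.0 [0.1296 0.5345 0.404 ] [[ 0.2355  0.9719 -0.0003]
 [ 0.9719 -0.2355 -0.0012]
 [-0.0012  0.     -1.    ]] [ 0.1071  0.5928 -0.2024] 0.08518647264162367
scene ruler_grip [([414.8, 242.9], 0.73), ([254.3, 218.6], 0.52)]
scene ruler_edge [([423.2, 260.1], 0.93)]
scene stand [([258.9, 233.5], 0.57)]
scene lip [([244.6, 240.4], 0.94)]
scene jar1_mid [([238.3, 194.1], 0.66)]
scene jar2_mid [([248.0, 208.3], 0.5)]
scene jar3_mid [([254.8, 221.1], 0.75)]
scene jar4_mid [([277.5, 224.8], 0.7), ([254.5, 219.6], 0.53)]
scene jar5_mid [([297.2, 237.2], 0.61)]
scene meter_mid [([217.5, 145.4], 0.93), ([235.8, 195.7], 0.68)]
scene brown_mid [([380.4, 309.9], 0.84)]
scene white_mid [([159.1, 186.1], 0.96)]
top ruler_grip [([138.9, 265.4], 0.77)]
top ruler_edge [([121.3, 259.3], 0.65)]
top stand [([283.4, 191.9], 0.79)]
top lip [([285.4, 165.1], 0.72), ([400.8, 260.2], 0.45)]
top jar1_mid [([318.9, 198.9], 0.64)]
top jar2_mid [([302.3, 195.0], 0.49)]
top jar3_mid [([284.2, 180.4], 0.53)]
top jar4_mid [([263.7, 188.1], 0.69)]
top jar5_mid [([237.5, 193.4], 0.59)]
top meter_mid [([400.4, 259.5], 0.75)]
top brown_mid [([131.1, 159.8], 0.78)]
top white_mid [([399.3, 162.9], 0.58), ([118.6, 257.2], 0.32)]
```

View pics/scene0.png

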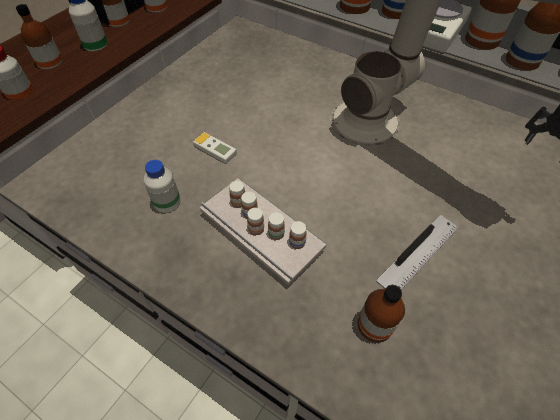

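View pics/top0.png

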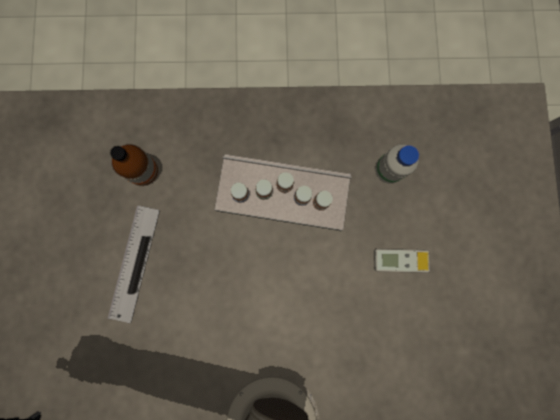

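The scene camera shows the stand with 5 jars at about (265,225) and the ruler at (418,252). In the top view (up = +x, left = +y) the ruler is at (135,265) with its grip bar nearer its right edge, so its front edge faces left. Next I'll measure with depth.

Run:
```python
from h import *
np.set_printoptions(precision=4,suppress=True)
for n in ('top','scene'):
    p=read_camera(n); X=cloud(p); ok=p['depth']>0
    print(n,'f',p['fx'])
    # bench plane height check
    for l in ['ruler_grip','stand','meter_mid','brown_mid','white_mid','jar1_mid','jar3_mid']:
        ms=masks_of(p,l)
        for m in ms[:5]:
            if m['conf']<.4: continue
            P=X[m['region']&ok]
            print(l,round(m['conf'],2),np.round(m['uv']),len(P),'med',np.median(P,0),'lo',np.percentile(P,2,0),'hi',np.percentile(P,98,0))
    m=ok&(X[...,0]>0.2)&(X[...,0]<0.8)&(abs(X[...,1])<.6)
    # jar caps: z in 0.105..0.13
    c=(m&(X[...,2]>0.108)&(X[...,2]<0.13)).astype(np.uint8)
    k,lab,st,ce=cv2.connectedComponentsWithStats(c)
    for i in range(1,k):
        if st[i,4]>15: P=X[lab==i]; print('cap',ce[i],st[i,4],P.mean(0),(P.min(0)+P.max(0))/2, np.ptp(P,axis=0))
    b=m&(X[...,2]>0.035)&(X[...,2]<0.052)
    k,lab,st,ce=cv2.connectedComponentsWithStats(b.astype(np.uint8))
    for i in range(1,k):
        if st[i,4]>100: P=X[lab==i]; print('brd',ce[i],st[i,4],np.median(P,0),cv2.minAreaRect(P[:,:2].astype(np.float32)))
    b=m&(X[...,1]>0.2)&(X[...,2]>0.0035)&(X[...,2]<0.06)&(X[...,0]<0.5)
    k,lab,st,ce=cv2.connectedComponentsWithStats(b.astype(np.uint8))
    for i in range(1,k):
        if st[i,4]>100: P=X[lab==i]; print('rul',ce[i],st[i,4],np.median(P,0),cv2.minAreaRect(P[:,:2].astype(np.float32)))
    b=b&(X[...,2]>0.03)
    P=X[b]; 
    if len(P)>5: print('grip',len(P),P.mean(0),cv2.minAreaRect(P[:,:2].astype(np.float32)))
```

```text
top f 399.868819801424
ruler_grip 0.82 [136. 264.] 2694 med [0.4244 0.3741 0.0064] lo [0.2804 0.3221 0.0009] hi [0.5812 0.4311 0.0458]
stand 0.6 [279. 194.] 5817 med [ 0.6166 -0.0411  0.0429] lo [ 0.5258 -0.217   0.0381] hi [0.7103 0.128  0.0569]
meter_mid 0.58 [399. 259.] 1194 med [ 0.4242 -0.3684  0.0256] lo [ 0.3952 -0.4406  0.0158] hi [ 0.4537 -0.2989  0.03  ]
brown_mid 0.67 [134. 162.] 1410 med [0.6819 0.3403 0.1381] lo [0.6512 0.3134 0.0111] hi [0.7281 0.3891 0.2066]
white_mid 0.56 [398. 162.] 1293 med [ 0.6761 -0.3407  0.1277] lo [ 0.6457 -0.4372 -0.0008] hi [ 0.7391 -0.3159  0.1721]
jar1_mid 0.8 [323. 201.] 315 med [ 0.5841 -0.1446  0.1173] lo [ 0.5654 -0.1678  0.0434] hi [ 0.6073 -0.1262  0.122 ]
jar3_mid 0.83 [285. 183.] 243 med [ 0.633  -0.0471  0.1183] lo [ 0.6169 -0.0655  0.0756] hi [ 0.6551 -0.0294  0.1227]
cap [138.1591 167.3125] 176 [0.6783 0.3337 0.1223] [0.6944 0.3543 0.1191] [0.0865 0.0824 0.0216]
cap [396.584  164.3908] 238 [ 0.6741 -0.34    0.123 ] [ 0.6858 -0.3557  0.1192] [0.0807 0.0807 0.0216]
cap [285.5343 180.0833] 204 [ 0.6383 -0.0485  0.1187] [ 0.6392 -0.0
[... 2930 characters left out ...]
2546, -0.33670109510421753), (0.03690266236662865, 0.08388969302177429), 53.81464385986328)
brd [415.8682 242.2016] 258 [0.4348 0.3566 0.0428] ((0.4298436641693115, 0.35740309953689575), (0.014931675046682358, 0.16103769838809967), 77.11503601074219)
brd [371.0283 330.3868] 106 [0.7363 0.3582 0.0445] ((0.7265894412994385, 0.35811668634414673), (0.08869968354701996, 0.03468194603919983), 88.53824615478516)
rul [427.0017 243.3576] 1208 [0.4012 0.3856 0.0063] ((0.38862040638923645, 0.38820627331733704), (0.06245430186390877, 0.2367742508649826), 76.8548583984375)
grip 250 [0.4266 0.3586 0.0422] ((0.4253844916820526, 0.35866579413414), (0.014929672703146935, 0.1517428606748581), 77.317138671875)
```

Stand is at about (0.6205, -0.045) with yaw about -10.2°. The grip bar is at about (0.429, 0.357), with ruler x at about 77°, which nearly matches the present tool x. I'll hover over the ruler first.

jog_arm(steps=[[-0.5, 1.6, 0, 0, 0, 0, 1], [-1.1, 3.5, 0.6, 0, 0, 0, 1], [-1.7, 5.5, 1.4, 0, 0, -0.1, 1], [-2.3, 7.5, 2.2, 0, 0, -0.1, 1], [-2.9, 9.5, 3, 0, 0, -0.1, 1], [-3.5, 11.4, 3.6, 0, 0, -0.1, 1], [-4.08, 13.3, 4.16, 0, 0, -0.1, 1], [-4.08, 13.3, 4.16, 0, 0, -0.1, 1]])

```text
clock: 2.9
tool_pos: [0.4311, 0.3548, 0.2991]
tcp_rot: [[0.23, 0.973, -0.001], [0.973, -0.23, -0.001], [-0.001, -0.0, -1.0]]
wrist_force: [0.2, 0.5, 0.9]
finger_gap: 0.0856
```

```bash
cat >> h.py <<'E'
def wcloud(p,s):
    v,u=np.mgrid[:420,:560]; dx=u-p['cx']; dy=v-p['cy']
    f=p.get('fx'); r=np.hypot(dx,dy); th=r/f; k=np.where(r>0,np.tan(th)/np.maximum(r,1e-9),1/f)
    d=p['depth']; c=np.stack([dx*k*d,dy*k*d,d,np.ones_like(d)],-1)
    t=c@np.array(p['mount']).T
    return t[...,:3]@np.array(s['tcp_rot']).T+np.array(s['tool_pos'])
E
python3 - <<'E'
from h import *
np.set_printoptions(precision=4,suppress=True)
s=readout.state(); p=read_camera('wrist'); save(p,'w1'); print(s['tool_pos'],s['tcp_rot'],s['qpos'],s['wrist_force'])
X=wcloud(p,s); ok=(p['depth']>0)
for l in('ruler_grip','ruler_edge'):
    for q in landmark_of(p,l)[:2]:
        u,v=np.round(q['uv']).astype(int); print(l,q['conf'],q['uv'],X[v,u])
near=ok&(abs(X[...,0]-.43)<.12)&(abs(X[...,1]-.357)<.06)
g=near&(X[...,2]>.035)&(X[...,2]<.06); P=X[g]; print(len(P),P.mean(0),cv2.minAreaRect(P[:,:2].astype(np.float32)))
b=ok&(abs(X[...,0]-.43)<.2)&(abs(X[...,1]-.36)<.1)&(X[...,2]>.003)&(X[...,2]<.06);P=X[b]; print(len(P),np.median(P,0),cv2.minAreaRect(P[:,:2].astype(np.float32)))
print(np.median(X[near&(X[...,2]<.03)],0))
E
```

```text
[0.4311 0.3548 0.2991] [[ 0.2296  0.9733 -0.0007]
 [ 0.9733 -0.2296 -0.0013]
 [-0.0014 -0.0004 -1.    ]] [ 0.6887  0.0933 -0.0209  1.458  -0.0006  0.9204] [0.2473 0.4585 0.8812]
ruler_grip 0.95 [277.5, 210.4] [0.4247 0.3577 0.0448]
ruler_edge 0.64 [339.4, 201.5] [0.4424 0.4071 0.0064]
3779 [0.4213 0.3599 0.0443] ((0.4296043813228607, 0.3578878343105316), (0.014183199033141136, 0.1597418338060379), 76.68258666992188)
24861 [0.4023 0.3827 0.0067] ((0.44083163142204285, 0.34580039978027344), (0.1670028567314148, 0.3629147708415985), 84.3937759399414)
[0.408  0.359  0.0016]
```

The wrist camera puts the bar at (0.4296, 0.3579), yaw 76.7°, 14.2 x 160 mm and top at 44 mm, all as specified. I'll descend and grip.

jog_arm(steps=[[0.11, -0.09, 1, 0, 0, 0, 1], [0.11, -0.09, 2.6, 0, 0, 0, 1], [0.11, -0.09, 3.8, 0, 0, 0, 1], [0.11, -0.09, 4.4, 0, 0, 0, 1], [0.11, -0.09, 4.4, 0, 0, 0, 0.4], [0.11, -0.09, 4.4, 0, 0, 0, 0], [0.11, -0.09, 4.4, 0, 0, 0, 0], [0.11, -0.09, 4.4, 0, 0, 0, 0]], grip_force=80)

```text
clock: 3.85
tool_pos: [0.4275, 0.3607, 0.1924]
tcp_rot: [[0.227, 0.974, 0.002], [0.974, -0.227, 0.002], [0.002, 0.002, -1.0]]
wrist_force: [0.4, 0.5, -0.3]
finger_gap: 0.0282
```

jog_arm(steps=[[0, 0, 0, 0, 0, 0, 0], [0, 0, 0, 0, 0, 0, 0], [0, 0, 0, 0, 0, 0, 0]])

```text
clock: 4.15
tool_pos: [0.4274, 0.3604, 0.1919]
tcp_rot: [[0.227, 0.974, 0.001], [0.974, -0.227, 0.001], [0.001, 0.001, -1.0]]
wrist_force: [-0.5, -0.6, 6.9]
finger_gap: 0.0122
```

jog_arm(steps=[[0, 0, -0.3, 0, 0, 0, 0], [0, 0, -1, 0, 0, 0, 0], [0, 0, -2, 0, 0, 0, 0], [0, 0, -3.2, 0, 0, 0, 0], [0, 0, -4, 0, 0, 0, 0], [0, 0, -4, 0, 0, 0, 0], [0, 0, -4, 0, 0, 0, 0]])

```text
clock: 4.85
tool_pos: [0.4271, 0.3602, 0.2901]
tcp_rot: [[0.227, 0.974, -0.0], [0.974, -0.227, -0.0], [-0.0, -0.0, -1.0]]
wrist_force: [0.2, -0.0, -4.4]
finger_gap: 0.0122
```

Run:
```python
from h import *
np.set_printoptions(precision=4,suppress=True)
s=readout.state(); p=read_camera('wrist'); save(p,'w2'); print(s['tool_pos'],s['tcp_rot'],s['wrist_force'],s['torque'],s['finger_gap'])
R=np.array(s['tcp_rot']);X=wcloud(p,s); T=(X-s['tool_pos'])@R
ok=p['depth']>0
b=ok&(abs(T[...,0])<.09)&(abs(T[...,1])<.2)&(T[...,2]>.12)&(T[...,2]<.2)
for lo,hi in((.125,.155),(.17,.2)):
    P=T[b&(T[...,2]>lo)&(T[...,2]<hi)]; print(len(P),P.min(0),P.max(0),np.median(P,0),cv2.minAreaRect(P[:,:2].astype(np.float32)))
h,_=np.histogram(T[b][:,2],np.arange(.12,.2,.004)); print(h)
```

```text
[0.4271 0.3602 0.2901] [[ 0.2271  0.9739 -0.0003]
 [ 0.9739 -0.2271 -0.0002]
 [-0.0002 -0.0002 -1.    ]] [ 0.179  -0.0387 -4.4164] [-0.0142  0.0465  0.0223] 0.012203606629412719
11794 [-0.036 -0.078  0.125] [0.039  0.0447 0.155 ] [ 0.0017 -0.0126  0.1474] ((0.0036878250539302826, -0.015496492385864258), (0.06772420555353165, 0.11561135202646255), 25.166522979736328)
31010 [-0.0106 -0.1377  0.171 ] [0.0539 0.0927 0.1888] [ 0.0273 -0.0773  0.1855] ((0.02158321626484394, -0.022540569305419922), (0.06446672230958939, 0.23036541044712067), 0.052143946290016174)
[ 1325  1106   527   463   366   358  6626  2411   277   234   218   155
    24    22     3   383 30598     3     0     0]
```

View pics/w2.png

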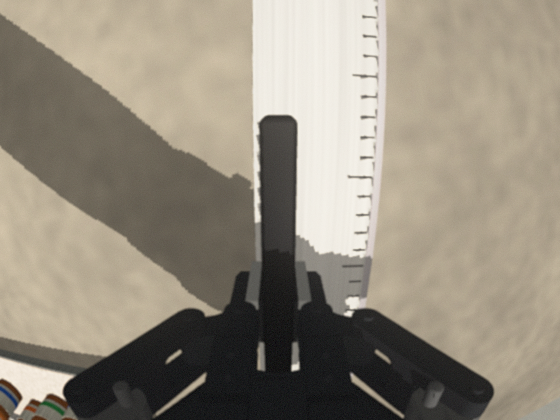

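The ruler is held square: its yaw in the tool frame is about 0.05°, the front edge is at tool x +0.054, and the underside is 0.192 ahead of the TCP. Next I'll fit the lip and stand accurately.

Run:
```python
from h import *
np.set_printoptions(precision=4,suppress=True)
S=np.array([.6205,-.0448]);a=np.deg2rad(-10.2)
for n in('top','scene'):
    p=read_camera(n); save(p,n+'2'); X=cloud(p); ok=p['depth']>0
    if n=='top': np.save('topX.npy',X)
    ex=np.array([np.cos(a),np.sin(a)]);ey=np.array([-ex[1],ex[0]])
    L=np.stack([(X[...,:2]-S)@ex,(X[...,:2]-S)@ey,X[...,2]],-1)
    b=ok&(abs(L[...,0])<.1)&(abs(L[...,1])<.19)&(L[...,2]>.036)&(L[...,2]<.048); P=L[b]
    print(n,'board',cv2.minAreaRect(P[:,:2].astype(np.float32)),np.median(P,0))
    # lip top
    b=ok&(L[...,0]>.05)&(L[...,0]<.09)&(abs(L[...,1])<.17)&(L[...,2]>.052)&(L[...,2]<.06);P=L[b]
    print('lip',len(P),P.mean(0),np.degrees(np.polyfit(P[:,1],P[:,0],1)[0]),np.percentile(P[:,0],[5,50,95]))
    c=(ok&(abs(L[...,0])<.1)&(abs(L[...,1])<.19)&(L[...,2]>.108)).astype(np.uint8)
    k,lab,st,ce=cv2.connectedComponentsWithStats(c)
    for i in range(1,k):
        if st[i,4]>15: P=L[lab==i]; print('cap',P.mean(0),(P.min(0)+P.max(0))/2)
    # front board edge per y-column
    fr=[];bk=[]
    for y in np.arange(-.17,.171,.01):
        q=ok&(abs(L[...,1]-y)<.005)&(L[...,2]>.036)&(abs(L[...,0])<.1); 
        fr.append((y,L[q][:,0].min()));bk.append((y,L[q][:,0].max()))
    fr=np.array(fr);bk=np.array(bk)
    for e in(fr,bk): print('edge',np.degrees(np.polyfit(e[:,0],e[:,1],1)[0]),np.median(e[:,1]))
```

```text
top board ((0.0003063678741455078, -6.957352161407471e-05), (0.36050722002983093, 0.16307523846626282), 89.99679565429688) [-0.0082  0.0011  0.0427]
lip 204 [ 0.0685 -0.001   0.0561] -0.0607709972574352 [0.0664 0.0685 0.0709]
cap [ 0.0182 -0.0007  0.1185] [ 0.0193 -0.0004  0.1164]
cap [-0.0096  0.0523  0.1183] [-0.0094  0.0519  0.1162]
cap [-0.0281  0.1152  0.1184] [-0.0279  0.1157  0.1159]
cap [-0.0091 -0.0539  0.1183] [-0.0086 -0.0537  0.1158]
cap [-0.0138 -0.1077  0.1185] [-0.0135 -0.1085  0.1168]
edge -0.0719184603519578 -0.08087541450079302
edge 0.02826431617315912 0.08012364105117752
scene board ((0.00033142417669296265, -4.455447196960449e-05), (0.3628976047039032, 0.16469277441501617), 89.85543823242188) [0.024  0.0404 0.042 ]
lip 203 [0.0696 0.0098 0.0555] -0.03749361089951032 [0.0671 0.0696 0.0719]
cap [-0.0108 -0.1046  0.117 ] [-0.0121 -0.1066  0.1151]
cap [-0.006  -0.0507  0.1168] [-0.0079 -0.0523  0.1155]
cap [0.0217 0.0024 0.1169] [0.0193 0.0005 0.1147]
cap [-0.006   0.0553  0.117 ] [-0.0074  0.0533  0.1148]
cap [-0.0244  0.1183  0.1171] [-0.0255  0.1172  0.115 ]
edge 2.0743258665992763 -0.07983121749357888
edge 0.11648990372018429 0.08146009293494513
```

View pics/scene2.png

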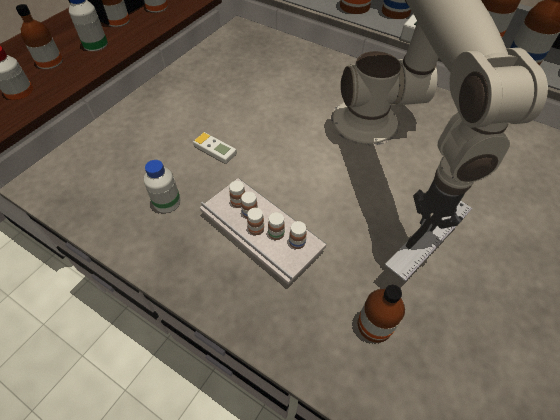

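jog_arm(steps=[[-0.5, -0.1, 0, 0, 0, 0.8, 0], [-1.5, -0.2, 0, 0, 0, 2, 0], [-2.8, -0.4, 0, 0, 0, 3.3, 0], [-4.1, -0.5, 0, 0, 0, 4.6, 0], [-5.4, -0.7, 0, 0, 0, 6, 0], [-6.8, -0.8, 0, 0, 0, 7.3, 0], [-8, -0.9, 0, 0, 0, 8.5, 0], [-8, -0.9, 0, 0, 0, 8.5, 0]])

```text
clock: 5.8
tool_pos: [0.3586, 0.1683, 0.2898]
tcp_rot: [[0.828, 0.56, -0.001], [0.56, -0.828, -0.001], [-0.002, 0.0, -1.0]]
wrist_force: [0.1, 1.1, -2.6]
finger_gap: 0.0123
```

```bash
cat >> h.py <<'E'
S=np.array([.6205,-.0448]);A=np.deg2rad(-10.17)
EX=np.array([np.cos(A),np.sin(A)]);EY=np.array([-EX[1],EX[0]])
def where():
    s=readout.state(); R=np.array(s['tcp_rot']); t=np.array(s['tool_pos'])
    d=t[:2]-S; yaw=np.degrees(np.arctan2(R[1,0],R[0,0]))
    print('clk %.2f L x %.4f y %.4f z %.4f yawerr %.3f tilt %s'%(s['clock'],d@EX,d@EY,t[2],yaw-np.degrees(A),np.round(np.degrees(R[2,:2]),2)))
    f=np.array(s['wrist_force']);m=np.array(s['torque'])
    print('  F L %.2f %.2f z %.2f  T L %.3f %.3f z %.3f gap %.4f'%(f[:2]@EX,f[:2]@EY,f[2],m[:2]@EX,m[:2]@EY,m[2],s['finger_gap']))
    return s
def to(s,Lx,Ly,z,yaw=0.,off=0):
    R=np.array(s['tcp_rot']); t=np.r_[S+Lx*EX+Ly*EY,z]
    print('  shift units',np.round((t-s['tool_pos'])@R/.025,3),'turn z', round(-(np.degrees(A)+yaw-np.degrees(np.arctan2(R[1,0],R[0,0])))/5,3))
E
python3 - <<'E'
from h import *
s=where(); to(s,-.144,.002,.29); print(s['qpos'])
E
```

```text
clk 5.80 L x -0.2954 y 0.1635 z 0.2898 yawerr 44.226 tilt [-0.11  0.02]
  F L -0.11 1.09 z -2.63  T L 0.050 -0.055 z -0.012 gap 0.0123
  shift units [-1.640e-01  8.853e+00 -4.000e-03] turn z 8.845
[ 4.38899673e-01 -2.97759570e-01 -3.97768270e-01  1.47265688e+00
 -5.92611115e-04  1.41531213e+00]
```

jog_arm(steps=[[0, 0.8, 0, 0, 0, 0.9, 0], [0, 2.1, 0, 0, 0, 2.2, 0], [-0.1, 3.6, 0, 0, 0, 3.7, 0], [-0.1, 5.1, 0, 0, 0, 5.2, 0], [-0.1, 6.6, 0, 0, 0, 6.7, 0], [-0.16, 8, 0, 0, 0, 8.1, 0], [-0.16, 8.85, 0, 0, 0, 8.85, 0], [-0.16, 8.85, 0, 0, 0, 8.85, 0]])

```text
clock: 6.6
tool_pos: [0.4826, -0.0159, 0.2893]
tcp_rot: [[0.985, -0.175, -0.001], [-0.175, -0.985, -0.0], [-0.001, 0.001, -1.0]]
wrist_force: [-0.2, 0.2, -3.2]
finger_gap: 0.0128
```

Run:
```python
from h import *
s=where(); to(s,-.144,.002,.244)
```

```text
clk 6.60 L x -0.1409 y 0.0041 z 0.2893 yawerr 0.091 tilt [-0.08  0.03]
  F L -0.25 0.19 z -3.21  T L 0.015 0.038 z 0.036 gap 0.0128
  shift units [-0.123  0.083  1.812] turn z 0.018
```

jog_arm(steps=[[-0.12, 0.08, 0.4, 0, 0, 0, 0], [-0.12, 0.08, 1, 0, 0, 0, 0], [-0.12, 0.08, 1.6, 0, 0, 0, 0], [-0.12, 0.08, 1.8, 0, 0, 0, 0], [-0.12, 0.08, 1.8, 0, 0, 0, 0], [-0.12, 0.08, 1.8, 0, 0, 0, 0]])

```text
clock: 7.2
tool_pos: [0.4781, -0.0155, 0.2459]
tcp_rot: [[0.985, -0.171, 0.0], [-0.171, -0.985, -0.0], [0.0, -0.0, -1.0]]
wrist_force: [-0.6, 0.2, -2.8]
finger_gap: 0.0124
```

Run:
```python
from h import *
np.set_printoptions(precision=4,suppress=True)
s=where(); 
def loc(X): return np.stack([(X[...,:2]-S)@EX,(X[...,:2]-S)@EY,X[...,2]],-1)
p=read_camera('wrist'); save(p,'w3'); L=loc(wcloud(p,s)); ok=p['depth']>0
b=ok&(L[...,0]<-.08)&(L[...,0]>-.17)&(abs(L[...,1])<.17)&(L[...,2]>.046)&(L[...,2]<.066)
P=L[b]; print('blade wrist',len(P),P.min(0),P.max(0),cv2.minAreaRect(P[:,:2].astype(np.float32)))
print('plane',np.degrees(np.linalg.lstsq(np.c_[P[:,:2],np.ones(len(P))],P[:,2],rcond=None)[0][:2]),np.median(P[:,2]))
b=ok&(L[...,0]>.05)&(L[...,0]<.09)&(abs(L[...,1])<.17)&(L[...,2]>.052)&(L[...,2]<.062);P=L[b]
if len(P): print('lip wrist',len(P),P.mean(0),np.degrees(np.polyfit(P[:,1],P[:,0],1)[0]))
p=read_camera('top'); save(p,'t3');L=loc(cloud(p)); ok=p['depth']>0
b=ok&(L[...,0]<-.07)&(L[...,0]>-.18)&(abs(L[...,1])<.18)&(L[...,2]>.046)&(L[...,2]<.068)
P=L[b]; print('blade top',len(P),P.min(0),P.max(0),cv2.minAreaRect(P[:,:2].astype(np.float32)))
e=np.array([(y,P[abs(P[:,1]-y)<.005][:,0].max()) for y in np.arange(-.15,.151,.01) if (abs(P[:,1]-y)<.005).sum()>3])
print(np.degrees(np.polyfit(e[:,0],e[:,1],1)),np.round(e[:,1],4))
```

```text
clk 7.20 L x -0.1454 y 0.0037 z 0.2459 yawerr 0.330 tilt [ 0.02 -0.  ]
  F L -0.68 0.11 z -2.79  T L 0.024 0.050 z -0.014 gap 0.0124
blade wrist 30968 [-0.157  -0.0854  0.0577] [-0.0918  0.1449  0.0639] ((-0.12445150315761566, 0.029632017016410828), (0.06440623849630356, 0.23030298948287964), 0.228351891040802)
plane [0.1417 0.0388] 0.06048274685416263
lip wrist 213 [ 0.0687 -0.0725  0.0559] -1.0928028304056707
blade top 957 [-0.1581 -0.164   0.0463] [-0.0714  0.1626  0.0667] ((-0.11494000256061554, -0.0006880909204483032), (0.32651108503341675, 0.08662794530391693), 89.92599487304688)
[ 0.3484 -5.0583] [-0.093  -0.0718 -0.0934 -0.093  -0.094  -0.0959 -0.0732 -0.0948 -0.0943
 -0.0956 -0.0714]
```

View pics/w3.png

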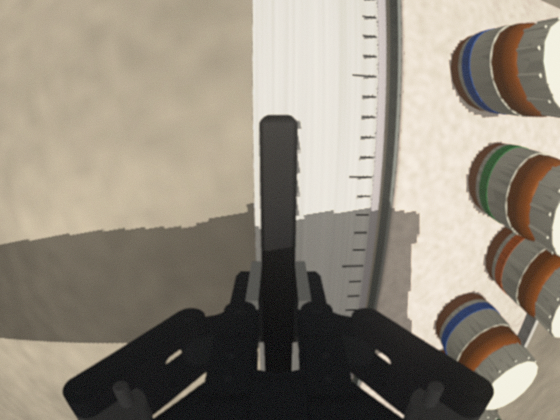

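View pics/t3.png

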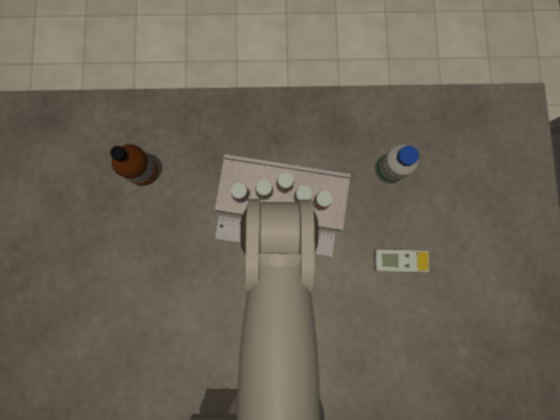

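The blade is level (within 0.15°) with its underside about 54 mm up, and it covers all five jars. I'll lower it 2.5 mm, trim the yaw, and creep forward to just short of the first jar.

jog_arm(steps=[[0, 0.05, 0.1, 0, 0, 0.06, 0], [0.2, 0.05, 0.1, 0, 0, 0.06, 0], [0.5, 0.05, 0.1, 0, 0, 0.06, 0], [0.8, 0.05, 0.1, 0, 0, 0.06, 0], [1.1, 0.05, 0.1, 0, 0, 0.06, 0], [1.1, 0.05, 0.1, 0, 0, 0.06, 0], [1.1, 0.05, 0.1, 0, 0, 0.06, 0]])

```text
clock: 8.0
tool_pos: [0.5051, -0.0217, 0.243]
tcp_rot: [[0.984, -0.177, -0.001], [-0.177, -0.984, 0.0], [-0.001, 0.0, -1.0]]
wrist_force: [-0.7, -0.4, -3.3]
finger_gap: 0.0125
```

Run:
```python
from h import *
s=where()
```

```text
clk 8.00 L x -0.1176 y 0.0023 z 0.2430 yawerr -0.009 tilt [-0.04  0.  ]
  F L -0.65 -0.57 z -3.25  T L 0.011 0.065 z -0.022 gap 0.0125
```

jog_arm(steps=[[0.16, 0, 0, 0, 0, 0, 0], [0.32, 0, 0, 0, 0, 0, 0], [0.48, 0, 0, 0, 0, 0, 0], [0.64, 0, 0, 0, 0, 0, 0], [0.8, 0, 0, 0, 0, 0, 0], [0.94, 0, 0, 0, 0, 0, 0], [1.08, 0, 0, 0, 0, 0, 0], [1.2, 0, 0, 0, 0, 0, 0]])

```text
clock: 8.8
tool_pos: [0.5348, -0.027, 0.2431]
tcp_rot: [[0.984, -0.177, -0.0], [-0.177, -0.984, 0.0], [-0.0, -0.0, -1.0]]
wrist_force: [-1.5, 0.5, -2.4]
finger_gap: 0.0125
```

Run:
```python
from h import *
s=where(); p=read_camera('scene'); save(p,'s4')
```

```text
clk 8.80 L x -0.0875 y 0.0024 z 0.2431 yawerr -0.005 tilt [-0.01 -0.  ]
  F L -1.55 0.19 z -2.36  T L 0.071 0.253 z 0.026 gap 0.0125
```

View pics/s4.png

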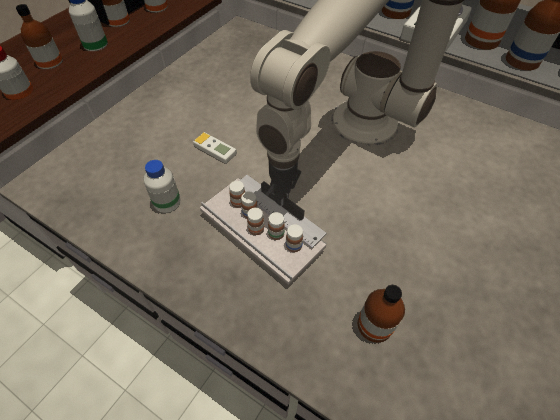

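The jars are all upright and the blade has just started pushing the right-hand jar, at about (295,240). Continuing.

jog_arm(steps=[[0.14, 0, 0, 0, 0, 0, 0], [0.28, 0, 0, 0, 0, 0, 0], [0.42, 0, 0, 0, 0, 0, 0], [0.56, 0, 0, 0, 0, 0, 0], [0.7, 0, 0, 0, 0, 0, 0], [0.84, 0, 0, 0, 0, 0, 0], [0.98, 0, 0, 0, 0, 0, 0], [1.12, 0, 0, 0, 0, 0, 0]])

```text
clock: 9.65
tool_pos: [0.5623, -0.032, 0.2431]
tcp_rot: [[0.984, -0.177, -0.0], [-0.177, -0.984, -0.0], [-0.0, 0.0, -1.0]]
wrist_force: [-2.1, 0.5, -3.2]
finger_gap: 0.0128
```

Run:
```python
from h import *
s=where()
```

```text
clk 9.65 L x -0.0595 y 0.0023 z 0.2431 yawerr -0.006 tilt [-0.01  0.  ]
  F L -2.20 0.12 z -3.18  T L -0.009 0.708 z -0.034 gap 0.0128
```

jog_arm(steps=[[0.12, 0, 0, 0, 0, 0, 0], [0.24, 0, 0, 0, 0, 0, 0], [0.36, 0, 0, 0, 0, 0, 0]])

```text
clock: 9.95
tool_pos: [0.5711, -0.0335, 0.2431]
tcp_rot: [[0.984, -0.177, -0.0], [-0.177, -0.984, 0.0], [-0.0, 0.0, -1.0]]
wrist_force: [-4.9, 0.2, -3.0]
finger_gap: 0.0125
```

Run:
```python
from h import *
np.set_printoptions(precision=4,suppress=True)
s=where(); p=read_camera('scene'); save(p,'s5'); X=cloud(p); ok=p['depth']>0
L=np.stack([(X[...,:2]-S)@EX,(X[...,:2]-S)@EY,X[...,2]],-1)
c=(ok&(abs(L[...,0])<.1)&(abs(L[...,1])<.19)&(L[...,2]>.108)&(L[...,2]<.125)).astype(np.uint8)
k,lab,st,ce=cv2.connectedComponentsWithStats(c)
for i in range(1,k):
    if st[i,4]>15: P=L[lab==i]; print('cap',P.mean(0),(P.min(0)+P.max(0))/2)
```

```text
clk 9.95 L x -0.0507 y 0.0024 z 0.2431 yawerr -0.005 tilt [-0.02  0.  ]
  F L -4.81 -0.67 z -3.02  T L 0.006 0.868 z -0.033 gap 0.0125
cap [ 0.0261 -0.1048  0.1171] [ 0.0246 -0.1071  0.1155]
cap [-0.069   0.0116  0.1181] [-0.074   0.0081  0.117 ]
cap [ 0.0258 -0.0506  0.1172] [ 0.0241 -0.0525  0.1154]
cap [-0.0294  0.0095  0.1195] [-0.0264  0.0054  0.1165]
cap [0.0264 0.0024 0.1172] [0.0254 0.0017 0.1153]
cap [0.0266 0.055  0.1171] [0.0251 0.0539 0.1151]
cap [0.0262 0.1181 0.1169] [0.0243 0.117  0.1155]
```

View pics/s5.png

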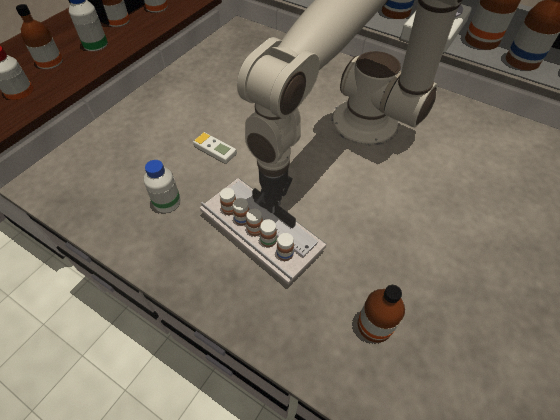

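All five jars are upright and in line on the edge. Sliding friction is about 4.2 N from Ty/0.189 m, with about 17 mm to go. I'll creep on.

jog_arm(steps=[[0.1, 0, 0, 0, 0, 0, 0], [0.2, 0, 0, 0, 0, 0, 0], [0.3, 0, 0, 0, 0, 0, 0], [0.38, 0, 0, 0, 0, 0, 0], [0.44, 0, 0, 0, 0, 0, 0]])

```text
clock: 10.5
tool_pos: [0.5819, -0.0355, 0.2431]
tcp_rot: [[0.984, -0.177, -0.0], [-0.177, -0.984, 0.0], [-0.0, -0.0, -1.0]]
wrist_force: [-3.1, 0.0, -2.6]
finger_gap: 0.0124
```

Run:
```python
from h import *
s=where(); T=s['torque']; print('F %.2f'%((np.array(T)[:2]@EY-.06)/.189))
```

```text
clk 10.50 L x -0.0396 y 0.0023 z 0.2431 yawerr -0.006 tilt [-0. -0.]
  F L -3.09 -0.52 z -2.59  T L -0.007 0.871 z 0.010 gap 0.0124
F 4.29
```

jog_arm(steps=[[0.03, 0, 0, 0, 0, 0, 0], [0.06, 0, 0, 0, 0, 0, 0], [0.09, 0, 0, 0, 0, 0, 0], [0.11, 0, 0, 0, 0, 0, 0], [0.12, 0, 0, 0, 0, 0, 0]])

```text
clock: 11.0
tool_pos: [0.5847, -0.036, 0.2432]
tcp_rot: [[0.984, -0.177, 0.0], [-0.177, -0.984, -0.0], [0.0, 0.0, -1.0]]
wrist_force: [-3.1, 1.6, -3.3]
finger_gap: 0.0127
```

```bash
cat > f.py <<'E'
from h import *
s=where(); T=s['torque']; print('F %.2f'%((np.array(T)[:2]@EY-.06)/.189))
E
python3 f.py
```

```text
clk 11.00 L x -0.0368 y 0.0023 z 0.2432 yawerr -0.005 tilt [0. 0.]
  F L -3.33 1.01 z -3.27  T L 0.008 0.884 z 0.014 gap 0.0127
F 4.36
```

jog_arm(steps=[[0.02, 0, 0, 0, 0, 0, 0], [0.04, 0, 0, 0, 0, 0, 0], [0.06, 0, 0, 0, 0, 0, 0]])

```text
clock: 11.3
tool_pos: [0.5862, -0.0363, 0.2432]
tcp_rot: [[0.984, -0.177, -0.0], [-0.177, -0.984, -0.0], [-0.0, 0.0, -1.0]]
wrist_force: [-2.3, 0.9, -3.9]
finger_gap: 0.0125
```

```bash
python3 f.py
```

```text
clk 11.30 L x -0.0353 y 0.0023 z 0.2432 yawerr -0.007 tilt [-0.  0.]
  F L -2.41 0.45 z -3.93  T L 0.009 0.890 z -0.067 gap 0.0125
F 4.39
```

jog_arm(steps=[[0.02, 0, 0, 0, 0, 0, 0], [0.03, 0, 0, 0, 0, 0, 0], [0.03, 0, 0, 0, 0, 0, 0]])

```text
clock: 11.6
tool_pos: [0.587, -0.0364, 0.2432]
tcp_rot: [[0.984, -0.177, 0.0], [-0.177, -0.984, -0.0], [0.0, 0.0, -1.0]]
wrist_force: [-2.7, 1.2, -3.6]
finger_gap: 0.0124
```

```bash
python3 f.py
```

```text
clk 11.60 L x -0.0345 y 0.0023 z 0.2432 yawerr -0.005 tilt [0. 0.]
  F L -2.87 0.73 z -3.60  T L 0.055 0.752 z 0.015 gap 0.0124
F 3.66
```

jog_arm(steps=[[0.02, 0, 0, 0, 0, 0, 0], [0.03, 0, 0, 0, 0, 0, 0], [0.03, 0, 0, 0, 0, 0, 0]])

```text
clock: 11.9
tool_pos: [0.5877, -0.0365, 0.2432]
tcp_rot: [[0.984, -0.177, 0.0], [-0.177, -0.984, 0.0], [0.0, -0.0, -1.0]]
wrist_force: [-2.9, -0.4, -4.5]
finger_gap: 0.0123
```

```bash
python3 f.py
```

```text
clk 11.90 L x -0.0338 y 0.0023 z 0.2432 yawerr -0.004 tilt [ 0. -0.]
  F L -2.81 -0.94 z -4.46  T L -0.005 0.782 z 0.027 gap 0.0123
F 3.82
```

jog_arm(steps=[[0.02, 0, 0, 0, 0, 0, 0], [0.04, 0, 0, 0, 0, 0, 0], [0.04, 0, 0, 0, 0, 0, 0]])

```text
clock: 12.2
tool_pos: [0.5887, -0.0367, 0.2432]
tcp_rot: [[0.984, -0.177, 0.0], [-0.177, -0.984, -0.0], [0.0, 0.0, -1.0]]
wrist_force: [-3.6, 0.8, -3.4]
finger_gap: 0.012
```

```bash
python3 f.py;  python3 - <<'E'
from h import *
np.set_printoptions(precision=4,suppress=True)
p=read_camera('scene'); save(p,'s6'); X=cloud(p); ok=p['depth']>0
L=np.stack([(X[...,:2]-S)@EX,(X[...,:2]-S)@EY,X[...,2]],-1)
c=(ok&(abs(L[...,0])<.1)&(L[...,0]>0)&(abs(L[...,1])<.19)&(L[...,2]>.108)&(L[...,2]<.125)).astype(np.uint8)
k,lab,st,ce=cv2.connectedComponentsWithStats(c)
for i in range(1,k):
    if st[i,4]>15: P=L[lab==i]; print('cap',P.mean(0),(P.min(0)+P.max(0))/2)
b=ok&(L[...,0]>.05)&(L[...,0]<.09)&(abs(L[...,1])<.17)&(L[...,2]>.052)&(L[...,2]<.06);P=L[b]
print('lip',len(P),P.mean(0),np.percentile(P[:,0],[2,5,50,95]))
E
```

```text
clk 12.20 L x -0.0327 y 0.0024 z 0.2432 yawerr -0.005 tilt [0.01 0.  ]
  F L -3.64 0.15 z -3.43  T L 0.015 0.754 z 0.016 gap 0.0120
F 3.67
cap [ 0.0442 -0.1044  0.1171] [ 0.0429 -0.1064  0.1148]
cap [ 0.0444 -0.0504  0.1171] [ 0.0432 -0.0526  0.1153]
cap [0.0441 0.0024 0.1169] [0.0432 0.0015 0.1154]
cap [0.0443 0.0552 0.1173] [0.043  0.0543 0.1161]
cap [0.0442 0.1181 0.1172] [0.0427 0.117  0.1157]
lip 282 [0.0673 0.0107 0.0558] [0.0525 0.0551 0.0688 0.0717]
```

jog_arm(steps=[[0.02, 0, 0, 0, 0, 0, 0], [0.03, 0, 0, 0, 0, 0, 0], [0.03, 0, 0, 0, 0, 0, 0]])

```text
clock: 12.55
tool_pos: [0.5894, -0.0368, 0.2432]
tcp_rot: [[0.984, -0.177, -0.0], [-0.177, -0.984, 0.0], [-0.0, -0.0, -1.0]]
wrist_force: [-4.3, 0.5, -3.9]
finger_gap: 0.0125
```

```bash
python3 f.py
```

```text
clk 12.55 L x -0.0320 y 0.0023 z 0.2432 yawerr -0.007 tilt [-0. -0.]
  F L -4.29 -0.29 z -3.90  T L 0.037 0.843 z -0.049 gap 0.0125
F 4.14
```

jog_arm(steps=[[0.01, 0, 0, 0, 0, 0, 0], [0.02, 0, 0, 0, 0, 0, 0], [0.02, 0, 0, 0, 0, 0, 0]])

```text
clock: 12.85
tool_pos: [0.5899, -0.0369, 0.2432]
tcp_rot: [[0.984, -0.177, -0.0], [-0.177, -0.984, 0.0], [-0.0, -0.0, -1.0]]
wrist_force: [-3.5, 0.8, -4.2]
finger_gap: 0.0125
```

```bash
python3 f.py
```

```text
clk 12.85 L x -0.0315 y 0.0024 z 0.2432 yawerr -0.002 tilt [-0. -0.]
  F L -3.61 0.18 z -4.21  T L 0.037 0.786 z -0.017 gap 0.0125
F 3.84
```

jog_arm(steps=[[0.01, 0, 0, 0, 0, 0, 0], [0.02, 0, 0, 0, 0, 0, 0], [0.02, 0, 0, 0, 0, 0, 0]])

```text
clock: 13.15
tool_pos: [0.5904, -0.037, 0.2432]
tcp_rot: [[0.984, -0.177, -0.0], [-0.177, -0.984, -0.0], [0.0, 0.0, -1.0]]
wrist_force: [-2.3, 1.3, -3.8]
finger_gap: 0.0126
```

```bash
python3 f.py
```

```text
clk 13.15 L x -0.0310 y 0.0023 z 0.2432 yawerr -0.004 tilt [0. 0.]
  F L -2.45 0.85 z -3.84  T L -0.033 0.822 z -0.046 gap 0.0126
F 4.03
```

jog_arm(steps=[[0.01, 0, 0, 0, 0, 0, 0], [0.02, 0, 0, 0, 0, 0, 0], [0.02, 0, 0, 0, 0, 0, 0]])

```text
clock: 13.45
tool_pos: [0.5907, -0.0371, 0.2432]
tcp_rot: [[0.984, -0.177, -0.0], [-0.177, -0.984, 0.0], [-0.0, 0.0, -1.0]]
wrist_force: [-4.9, -0.1, -3.0]
finger_gap: 0.0127
```

```bash
python3 f.py
```

```text
clk 13.45 L x -0.0307 y 0.0023 z 0.2432 yawerr 0.000 tilt [-0.03  0.  ]
  F L -4.79 -1.00 z -2.96  T L -0.038 1.167 z 0.043 gap 0.0127
F 5.86
```

Contact with the lip has begun (F went from 4.0 to 5.9 N). From here I'll take fine steps.

jog_arm(steps=[[0.01, 0, 0, 0, 0, 0, 0], [0.01, 0, 0, 0, 0, 0, 0]])

```text
clock: 13.65
tool_pos: [0.5908, -0.0371, 0.2432]
tcp_rot: [[0.984, -0.177, -0.001], [-0.177, -0.984, 0.0], [-0.001, 0.0, -1.0]]
wrist_force: [-6.2, 0.9, -2.1]
finger_gap: 0.0123
```

```bash
python3 f.py
```

```text
clk 13.65 L x -0.0306 y 0.0023 z 0.2432 yawerr -0.000 tilt [-0.05  0.  ]
  F L -6.27 -0.20 z -2.08  T L -0.058 1.362 z 0.021 gap 0.0123
F 6.89
```

jog_arm(steps=[[0.01, 0, 0, 0, 0, 0, 0], [0.02, 0, 0, 0, 0, 0, 0], [0.02, 0, 0, 0, 0, 0, 0]])

```text
clock: 13.95
tool_pos: [0.591, -0.0371, 0.2432]
tcp_rot: [[0.984, -0.177, -0.002], [-0.177, -0.984, 0.0], [-0.002, 0.0, -1.0]]
wrist_force: [-9.0, 1.5, -1.0]
finger_gap: 0.0125
```

```bash
python3 f.py
```

```text
clk 13.95 L x -0.0304 y 0.0023 z 0.2432 yawerr 0.001 tilt [-0.1  0. ]
  F L -9.16 -0.12 z -1.01  T L -0.064 1.927 z -0.002 gap 0.0125
F 9.88
```

jog_arm(steps=[[0.01, 0, 0, 0, 0, 0, 0], [0.01, 0, 0, 0, 0, 0, 0]])

```text
clock: 14.15
tool_pos: [0.5911, -0.0372, 0.2433]
tcp_rot: [[0.984, -0.177, -0.002], [-0.177, -0.984, 0.0], [-0.002, 0.0, -1.0]]
wrist_force: [-9.6, 0.9, 0.7]
finger_gap: 0.0125
```

```bash
python3 f.py
```

```text
clk 14.15 L x -0.0303 y 0.0023 z 0.2433 yawerr 0.003 tilt [-0.12  0.  ]
  F L -9.64 -0.83 z 0.68  T L -0.060 2.178 z -0.003 gap 0.0125
F 11.21
```

The torque appears to be taken about a point about 0.24 m from the edge, because the direct force agrees with the ruler's weight. That puts total F at about 9.5 N, friction at about 3.1 N and the lip at about 6.4 N, with Tz near 0 (balanced). I'll press slightly more and relieve the small downward load.

jog_arm(steps=[[0.008, 0, -0.01, 0, 0, 0, 0], [0.008, 0, -0.01, 0, 0, 0, 0]])

```text
clock: 14.35
tool_pos: [0.5912, -0.0372, 0.2433]
tcp_rot: [[0.984, -0.177, -0.003], [-0.177, -0.984, 0.0], [-0.003, 0.0, -1.0]]
wrist_force: [-10.2, 2.7, -1.5]
finger_gap: 0.0128
```

```bash
python3 f.py
```

```text
clk 14.35 L x -0.0302 y 0.0023 z 0.2433 yawerr 0.002 tilt [-0.15  0.01]
  F L -10.55 0.86 z -1.53  T L -0.038 2.273 z 0.043 gap 0.0128
F 11.71
```

jog_arm(steps=[[0.008, 0, 0, 0, 0, 0, 0], [0.008, 0, 0, 0, 0, 0, 0], [0.008, 0, 0, 0, 0, 0, 0]])

```text
clock: 14.65
tool_pos: [0.5913, -0.0372, 0.2434]
tcp_rot: [[0.984, -0.177, -0.003], [-0.177, -0.984, 0.0], [-0.003, 0.0, -1.0]]
wrist_force: [-11.9, 2.0, 0.2]
finger_gap: 0.0124
```

```bash
python3 f.py
python3 - <<'E'
from h import *
np.set_printoptions(precision=4,suppress=True)
for n in('scene','top'):
    p=read_camera(n); save(p,n[0]+'7'); X=cloud(p); ok=p['depth']>0; where()
    L=np.stack([(X[...,:2]-S)@EX,(X[...,:2]-S)@EY,X[...,2]],-1)
    c=(ok&(abs(L[...,0])<.1)&(L[...,0]>0)&(abs(L[...,1])<.19)&(L[...,2]>.108)&(L[...,2]<.125)).astype(np.uint8)
    k,lab,st,ce=cv2.connectedComponentsWithStats(c)
    for i in range(1,k):
        if st[i,4]>15: P=L[lab==i]; print('cap',P.mean(0),(P.min(0)+P.max(0))/2)
E
```

```text
clk 14.65 L x -0.0301 y 0.0023 z 0.2434 yawerr 0.002 tilt [-0.17  0.  ]
  F L -12.10 -0.18 z 0.23  T L 0.005 2.469 z 0.006 gap 0.0124
F 12.75
clk 14.70 L x -0.0301 y 0.0023 z 0.2433 yawerr 0.002 tilt [-0.17  0.  ]
  F L -11.68 -0.57 z 0.11  T L -0.067 2.501 z 0.014 gap 0.0127
cap [ 0.0461 -0.1047  0.1167] [ 0.0451 -0.107   0.1157]
cap [ 0.0462 -0.0505  0.1172] [ 0.0448 -0.0516  0.1147]
cap [0.0462 0.0026 0.1171] [0.0448 0.0011 0.1152]
cap [0.0461 0.0551 0.1173] [0.0446 0.0541 0.1154]
cap [0.0463 0.1181 0.1171] [0.0447 0.1177 0.1148]
clk 14.75 L x -0.0301 y 0.0023 z 0.2433 yawerr 0.001 tilt [-0.17  0.01]
  F L -12.24 0.05 z 0.33  T L -0.066 2.447 z 0.009 gap 0.0129
cap [0.0425 0.115  0.1184] [0.044  0.115  0.1157]
cap [ 0.0423 -0.116   0.1185] [ 0.0432 -0.1169  0.1177]
```

View pics/s7.png

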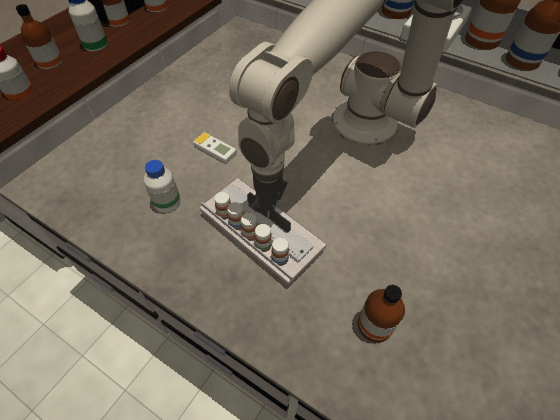

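Pressing: F is about 11.3 N, so the lip carries about 8 N in total. Tz is near 0 and all caps are in line within 0.2 mm. I'll hold a moment longer, then draw straight back.

jog_arm(steps=[[0, 0, 0, 0, 0, 0, 0], [0, 0, 0, 0, 0, 0, 0], [0, 0, 0, 0, 0, 0, 0], [-0.02, 0, 0, 0, 0, 0, 0], [-0.05, 0, 0, 0, 0, 0, 0], [-0.1, 0, 0, 0, 0, 0, 0], [-0.2, 0, 0, 0, 0, 0, 0], [-0.4, 0, 0, 0, 0, 0, 0]])

```text
clock: 15.55
tool_pos: [0.5826, -0.0356, 0.2438]
tcp_rot: [[0.984, -0.177, 0.002], [-0.177, -0.984, -0.0], [0.002, -0.0, -1.0]]
wrist_force: [-0.2, -0.9, -3.5]
finger_gap: 0.0126
```

jog_arm(steps=[[-0.4, 0, 0, 0, 0, 0, 0], [-1, 0, 0, 0, 0, 0, 0], [-1.8, 0, 0, 0, 0, 0, 0], [-2.8, 0, 0, 0, 0, 0, 0], [-3.8, 0, 0, 0, 0, 0, 0], [-4.6, 0, 0, 0, 0, 0, 0], [-5, 0, 0, 0, 0, 0, 0]])

```text
clock: 16.25
tool_pos: [0.4576, -0.0132, 0.2436]
tcp_rot: [[0.984, -0.176, 0.0], [-0.176, -0.984, 0.0], [0.0, -0.0, -1.0]]
wrist_force: [0.5, -0.5, -3.0]
finger_gap: 0.0123
```

```bash
python3 f.py
python3 - <<'E'
from h import *
np.set_printoptions(precision=4,suppress=True)
for n in('scene','top'):
    p=read_camera(n); save(p,n[0]+'8'); X=cloud(p); ok=p['depth']>0
    L=np.stack([(X[...,:2]-S)@EX,(X[...,:2]-S)@EY,X[...,2]],-1)
    c=(ok&(abs(L[...,0])<.1)&(L[...,0]>0)&(abs(L[...,1])<.19)&(L[...,2]>.108)&(L[...,2]<.125)).astype(np.uint8)
    k,lab,st,ce=cv2.connectedComponentsWithStats(c)
    for i in range(1,k):
        if st[i,4]>15: P=L[lab==i]; print('cap',P.mean(0),(P.min(0)+P.max(0))/2)
E
```

```text
clk 16.25 L x -0.1660 y 0.0023 z 0.2436 yawerr 0.005 tilt [ 0.02 -0.  ]
  F L 0.61 -0.36 z -2.98  T L -0.020 0.016 z 0.004 gap 0.0123
F -0.23
cap [ 0.0459 -0.1048  0.1171] [ 0.0435 -0.1061  0.1151]
cap [ 0.0459 -0.0506  0.117 ] [ 0.0453 -0.0515  0.1154]
cap [0.0461 0.0027 0.117 ] [0.0452 0.0017 0.1147]
cap [0.0461 0.0555 0.1171] [0.0451 0.055  0.1153]
cap [0.0463 0.1183 0.1171] [0.0446 0.1173 0.1154]
cap [0.0427 0.115  0.1183] [0.0441 0.1148 0.1163]
cap [0.0428 0.0523 0.1184] [0.0437 0.0525 0.1166]
cap [ 0.0428 -0.0007  0.1184] [ 0.0431 -0.0008  0.1166]
cap [ 0.0429 -0.0537  0.1184] [ 0.0441 -0.054   0.1169]
cap [ 0.0425 -0.1074  0.1183] [ 0.0432 -0.1081  0.1167]
```

View pics/s8.png

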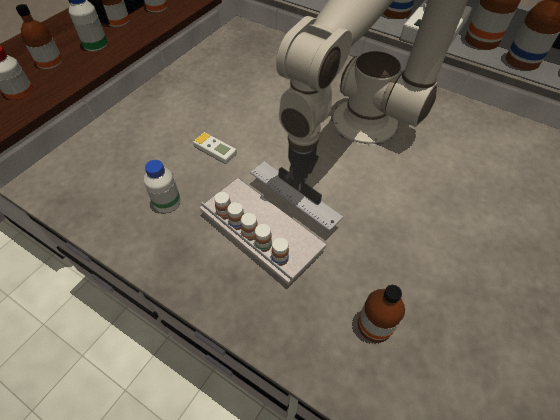

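View pics/t8.png

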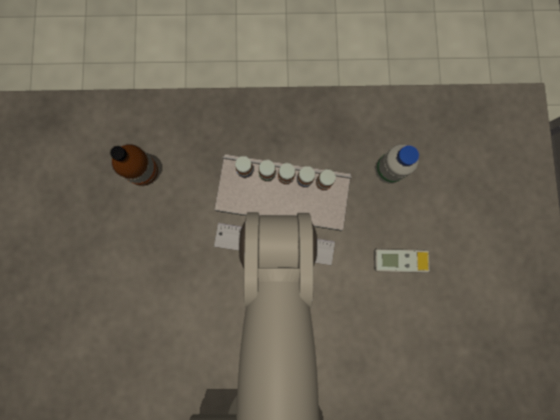

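The jars stay seated: in the top view all five caps are at x 0.0425–0.0429, against an expected 0.043. The ruler is clear of the stand, so I'll move back a bit more and lower it to the bench.

jog_arm(steps=[[-0.6, 0, 0, 0, 0, 0, 0], [-1.4, 0, 0.2, 0, 0, 0, 0], [-1.6, 0, 0.8, 0, 0, 0, 0], [-1.6, 0, 1.4, 0, 0, 0, 0], [-1.6, 0, 1.8, 0, 0, 0, 0], [-1.6, 0, 1.9, 0, 0, 0, 0], [-1.6, 0, 1.9, 0, 0, 0, 0]])

```text
clock: 17.05
tool_pos: [0.4203, -0.0065, 0.1959]
tcp_rot: [[0.984, -0.177, -0.0], [-0.177, -0.984, -0.0], [-0.0, 0.0, -1.0]]
wrist_force: [-0.7, 0.3, -2.1]
finger_gap: 0.0128
```

```bash
python3 f.py
```

```text
clk 17.05 L x -0.2039 y 0.0024 z 0.1959 yawerr -0.008 tilt [-0.02  0.01]
  F L -0.71 0.21 z -2.08  T L 0.007 0.055 z -0.012 gap 0.0128
F -0.03
```

jog_arm(steps=[[0, 0, 0.04, 0, 0, 0, 0], [0, 0, 0.08, 0, 0, 0, 0], [0, 0, 0.12, 0, 0, 0, 0], [0, 0, 0.14, 0, 0, 0, 0], [0, 0, 0.14, 0, 0, 0, 0]])

```text
clock: 17.55
tool_pos: [0.42, -0.0064, 0.1924]
tcp_rot: [[0.984, -0.177, 0.0], [-0.177, -0.984, -0.0], [0.0, -0.0, -1.0]]
wrist_force: [0.8, 0.3, -3.0]
finger_gap: 0.0124
```

```bash
python3 f.py
```

```text
clk 17.55 L x -0.2041 y 0.0024 z 0.1924 yawerr -0.004 tilt [ 0. -0.]
  F L 0.75 0.42 z -2.96  T L -0.008 0.019 z 0.038 gap 0.0124
F -0.22
```

jog_arm(steps=[[0, 0, 0.02, 0, 0, 0, 0], [0, 0, 0.04, 0, 0, 0, 0], [0, 0, 0.04, 0, 0, 0, 0]])

```text
clock: 17.85
tool_pos: [0.42, -0.0064, 0.1919]
tcp_rot: [[0.984, -0.177, 0.0], [-0.177, -0.984, -0.0], [0.0, -0.0, -1.0]]
wrist_force: [-3.6, -0.4, 4.8]
finger_gap: 0.0127
```

```bash
python3 f.py
```

```text
clk 17.85 L x -0.2041 y 0.0024 z 0.1919 yawerr -0.006 tilt [ 0.02 -0.  ]
  F L -3.47 -0.99 z 4.84  T L -0.089 0.640 z 0.013 gap 0.0127
F 3.07
```

The ruler is on the bench. I'll ease off, open and rise.

jog_arm(steps=[[0, 0, -0.02, 0, 0, 0, 0], [0, 0, -0.02, 0, 0, 0, 0.4], [0, 0, -0.02, 0, 0, 0, 0.7], [0, 0, -0.02, 0, 0, 0, 0.7], [0, 0, -0.02, 0, 0, 0, 0.7], [0, 0, -0.02, 0, 0, 0, 0.7]])

```text
clock: 18.45
tool_pos: [0.42, -0.0064, 0.192]
tcp_rot: [[0.984, -0.177, 0.0], [-0.177, -0.984, 0.0], [0.0, -0.0, -1.0]]
wrist_force: [0.0, 1.1, 0.3]
finger_gap: 0.0595
```

jog_arm(steps=[[0, 0, -0.6, 0, 0, 0, 0.7], [0, 0, -1.6, 0, 0, 0, 0.7], [0, 0, -2.8, 0, 0, 0, 0.7], [0, 0, -4, 0, 0, 0, 0.7], [0, 0, -5, 0, 0, 0, 0.7], [-0.6, 0, -6, 0, 0, 0, 0.7], [-1, 0, -6, 0, 0, 0, 0.7], [-1, 0, -6, 0, 0, 0, 0.7]])

```text
clock: 19.25
tool_pos: [0.3948, -0.0019, 0.3422]
tcp_rot: [[0.984, -0.176, 0.001], [-0.176, -0.984, -0.0], [0.001, -0.0, -1.0]]
wrist_force: [0.6, -0.4, -1.0]
finger_gap: 0.0599
```

```bash
python3 f.py
python3 - <<'E'
from h import *
np.set_printoptions(precision=4,suppress=True)
for n in('scene','top'):
    p=read_camera(n); save(p,n[0]+'9'); X=cloud(p); ok=p['depth']>0
    L=np.stack([(X[...,:2]-S)@EX,(X[...,:2]-S)@EY,X[...,2]],-1)
    c=(ok&(abs(L[...,0])<.1)&(L[...,0]>0)&(abs(L[...,1])<.19)&(L[...,2]>.108)&(L[...,2]<.125)).astype(np.uint8)
    k,lab,st,ce=cv2.connectedComponentsWithStats(c)
    for i in range(1,k):
        if st[i,4]>15: P=L[lab==i]; print('cap',P.mean(0),(P.min(0)+P.max(0))/2)
    b=ok&(L[...,0]<-.12)&(L[...,0]>-.24)&(abs(L[...,1])<.18)&(L[...,2]>.003)&(L[...,2]<.012);P=L[b]
    if len(P):print('blade',len(P),np.median(P,0),np.percentile(P[:,2],[5,95]),cv2.minAreaRect(P[:,:2].astype(np.float32)))
E
```

```text
clk 19.25 L x -0.2297 y 0.0024 z 0.3422 yawerr 0.007 tilt [ 0.06 -0.01]
  F L 0.63 -0.33 z -0.96  T L -0.048 -0.044 z 0.007 gap 0.0599
F -0.55
cap [ 0.0463 -0.1047  0.1171] [ 0.0441 -0.1066  0.1155]
cap [ 0.046  -0.0508  0.1168] [ 0.0456 -0.0522  0.115 ]
cap [0.0461 0.0024 0.1172] [0.0444 0.0009 0.1151]
cap [0.0462 0.0556 0.117 ] [0.0454 0.055  0.1163]
cap [0.0465 0.1182 0.1171] [0.045  0.1178 0.1149]
blade 1301 [-0.1783  0.013   0.0055] [0.0033 0.0087] ((-0.1800893098115921, -0.005684271454811096), (0.11876293271780014, 0.34041261672973633), 0.027287321165204048)
cap [0.0428 0.1151 0.1182] [0.0437 0.1148 0.1162]
cap [0.0429 0.0522 0.1185] [0.0434 0.0525 0.1164]
cap [ 0.0427 -0.0007  0.1181] [ 0.0439 -0.0007  0.1157]
cap [ 0.0426 -0.0538  0.1185] [ 0.0432 -0.0537  0.1163]
cap [ 0.0425 -0.1073  0.1182] [ 0.0432 -0.1077  0.116 ]
blade 1050 [-0.1702  0.0728  0.0059] [0.0033 0.0093] ((-0.17712414264678955, -0.00028480589389801025), (0.36024418473243713, 0.11863241344690323), 88.96857452392578)
```

View pics/s9.png

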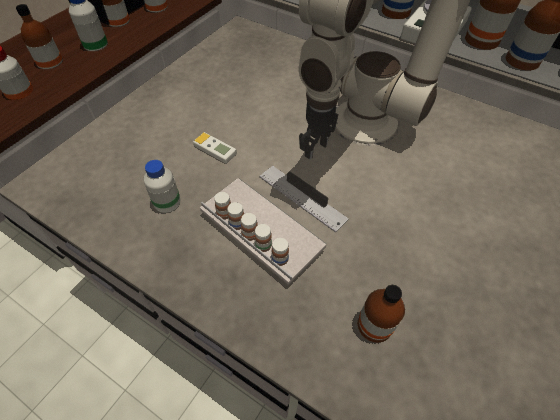

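The ruler lies flat at about (303,198), the five jars stand in a straight row at the lip (222,200 to 281,245), the bystanders are where they were, and the gripper is clear. Handing in.

```bash
python3 -c "
from cell import arm
print(arm.close_job())"
```

```text
the job is handed in; nothing more can be done
None
```

I pushed the five jars back into one straight row against the lip with the ruler's edge, then drew the ruler off and laid it flat on the bench. The job is handed in at about 19 s of the 70 s allowed; no verdict was reported.

- **Pressing:** I held the row against the lip for about 0.7 s. Total push was about 11 N, of which about 3 N was jar friction, leaving roughly 8 N on the lip. The twisting moment was near zero, so the load was evenly shared between the two ends of the row.
- **Seating:** In the last top view all five caps stood 42.5–42.9 mm beyond the stand's middle, where 43 mm is touching the lip. All jars are upright.
- **Ruler and surroundings:** The blade top was measured about 6 mm above the bench, so the ruler is flat, and the gripper is well clear. By eye in the last scene picture, the meter and both bottles had not moved.

**Checks that disagreed:**
- **Force on the lip:** The torque reading implied about 25% more force than the direct reading when taken about the TCP. I trusted the direct reading because it matched the ruler's weight, so the lip figure is uncertain by about 1 N. No single jar's force was measured.
- **Scene camera:** It put the row about 3 mm farther back than the top camera. It also placed the lip about 1.5 mm too far back, so roughly half of that gap is calibration and the rest is unexplained.

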